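# Pump up the airbrush's air tank

## Robot

A 7-joint arm with a two-finger parallel gripper is mounted at the origin on a cart in front of the work surface, level with it; the furniture and walls round the work are solid. World frame = base frame: x ahead of the robot, y to its left, z up, the work surface at z = 0. Lengths are in m, angles in rad, forces in N, time in s.
With the tool pointing down it reaches from about 0.4 to 0.85 m from the base axis. Payload 10.4 kg.
Tool frame: the origin (TCP) lies at the very end of the fingers, on their centre line; the grasp point (between the pads) lies 19 mm behind it; z points along the fingers, y is the direction in which the jaws open and shut (so a half turn about z gives the same grasp; the last joint's range is limited). The gripper opens to 87 mm and grips with 3 to 60 N. Pads are 19 mm wide; open, the fingers measure 117 mm over their backs; the gripper's body (75 mm by 190 mm) begins 51 mm behind the grasp point.
Start: joints at [1.136, 0.332, -0.065, 1.46, 0.022, 1.35, -0.088], TCP at [0.25, -0.573, 0.223] pointing down, gripper open.
Joint ranges: [-2.6, 2.6], [-0.5, 2.12], [-1.47, 1.34], [0.16, 2.42], [-1.27, 4.41], [0.06, 2.06], [-2.6, 2.6]. Speed limits (rad/s): [2.22, 2.22, 2.79, 2.79, 3.14, 3.14, 3.14].

## Interface

Orientations are given as a unit quaternion [x, y, z, w].
In Python, from bench import read_state, imaging, r gives the robot as it stands. The module is installed in compiled form; this text tells all that it offers.
- The arm moves only by the tool move_arm, never from a script. Its argument "series" is a list of rows, each a list of 4 numbers: the shift along the tool's x, y, z in m, then the turn about the tool's z in rad. In form: [[x, y, z, roll], ...]. A call has 1 to 20 rows; each row is the pose to reach, as a shift and turn from the pose commanded when the call began, along the tool's axes at that moment; what a row does not reach only later rows make up. A row lasts 1/10 s, in which the tool goes at most 50 mm and 8.59 degrees, less where a joint would pass 70% of its speed; a pose out of reach is approached as far as the arm can. A call with a gripper value outside its range is refused whole. "claw" is the gripper's target within -1 to 1 (fully open at 1, half-way at 0, shut at -1), set as the call begins (left out, the last holds). The fingers move at their own pace and stop on an object; "newtons" is the grip in N (left out, the last holds). Time passes only in rows, so rows that repeat a pose let the fingers close. It gives the time, the measured TCP pose, the force and the opening at its end, in the units of the state.
- read_state(): the state, without advancing time (a new reading comes with each control period).
- imaging.camera(name): name is "scene" or "top" or "wrist"; returns (picture, depth): 384x512x3 uint8, red, green, blue; 384x512 float32, m along the optical axis (not along the pixel's ray), 0 where there is no reading.
- imaging.get_calibration(name): a dict with "camera_matrix" (3x3 intrinsics, pixels), "k1" (the pictures are not rectified: a ray, as slopes to the right and down, at radius r is drawn at 1 + k1 r^2 times it, then the intrinsics apply), "R" (3x3) and "t" (3): a world point X has camera coordinates R X + t. Camera axes: x right, y down, z forward; pixel columns grow to the right and rows downward; lengths in m; the calibration is good to about 2 mm. A picture is of the moment at which its call begins: read the wrist's pose just before it. get_calibration takes no time and is no camera call; for the wrist camera it gives the pose at the moment of the call.
- r.close_job(): hands the job in, once; it reports no verdict.
The state is a dict: "time": time; "joint_positions": joint angles; "joint_vel": joint speeds; "joint_torque": joint torques, N m; "ee_pos": TCP position; "eef_rot": TCP orientation; "ft_force": force on the tool from outside, world axes, zero at the start; "torque": the same for the moment, N m; "width": finger opening in m.
Only numpy, scipy, OpenCV 4.12 (cv2) and the standard library are available. Lean on these libraries where they do the work, as an engineer would, in place of code of your own. Each camera call takes 0.05 s, during which the arm holds its last target.

## Task

Get the small round steel air tank ready for the decorating airbrush: push the blue handle of its outlet tap round until the tap is fully shut, then press the black pump button on top down and let it up again, over and over, until the red pressure pin stands fully out of its sleeve, and leave the button up. Work with the fingertips only: do not touch the red pin, lift, tip or shove the tank, or disturb the other things on the counter.

Things in the scene. Friction and masses are not known exactly. Their poses are not given: they have to be found in the camera images.
- air_tank: squat round steel air tank, 156 mm across, top face at 108 mm, about 2.5 kg, loose on the counter. Origin: centre of its underside, z up. In its axes: pump at the centre (black cylinder to 150 mm height), tap pivot at y +55, red pin at x -47, y -30 mm. Outlet pipe under the tap handle, level, toward +y to 93 mm from the centre; its top is 127 mm, the brass tap body's 130 mm above the counter
- pump_top (a point): centre of the top of the black mushroom-shaped pump button, 56 mm across and 12 mm thick; 195 mm above the counter when up. It moves with the button
- pump (a joint): how far the pump button is pressed, m: 0 = up, 0.015 = bottom stop. A spring returns it: about 4 N to start, 10 N at the bottom. Each full stroke (down past 0.013, then up below 0.001) stores one charge of air; shorter strokes store less. With the outlet tap open, pumping stores nothing
- tap_axis (a point): point on the upright pivot of the outlet tap, at the mid-height of its handle, 149 mm above the counter
- tap_tip (a point): outer end of the tap's blue handle, 56 mm from the pivot, same height. The handle is 12 mm wide and 11 mm high (from 143.5 to 154.5 mm above the counter), blue sleeve from 10 to 56 mm from the pivot
- outlet_tap (a joint): angle of the tap handle, rad: 0 = open (handle in line with the outlet pipe, toward the tank's +y), grows counter-clockwise seen from above to 1.571 = shut against its stop (handle across the pipe, toward the tank's -x). It stays where it is left; about 1 N at the handle's end moves it
- pressure_pin (a joint): how far the red pressure pin stands out of its sleeve, m: 0 = flush, 0.014 = fully out. It stays flush during the first strokes, rises within the last two or three and stops when the tank is full; further strokes do no harm. 4 to 6 full strokes are needed, by the air left in the tank. It stays out when the button comes up
- pin_stem: the red pressure pin, 11 mm across, upright in a 17 mm steel sleeve whose rim is 120 mm above the counter; origin: centre of the pin's top
- airbrush: steel airbrush 148 mm long lying on the counter, bystander; origin under its middle, on the counter
- sweet_jar: jar of marshmallows with a white lid, 69 mm across, 107 mm high, bystander; origin: centre of its underside
- pastille_tin: round tin, purple with a tan lid, 70 mm across, 36 mm high, bystander; origin: centre of its underside
- ballotin_b: closed purple card box of truffles, 67 x 93 x 46 mm, bystander; origin: centre of its underside
- card_block: white block of shop cards on a stand, 34 x 58 x 38 mm, bystander; origin: centre of its underside

How it is judged:
On the way, in this order (a step that is already met when the one before it is completed fails the run):
1. the outlet tap is turned fully shut (value of joint outlet_tap above 1.4 rad), for 0.2 s.
2. the pump is worked until the red pressure pin stands fully out (value of joint pressure_pin above 0.012 m), for 0.2 s.
At the end, for the whole second after the job is handed in: The outlet tap is shut (beyond 1.4 of 1.571 rad), the red pin stands at least 12 of its 14 mm out, the pump button is up again (within 3 mm), and the tank stands upright and at rest (value of joint outlet_tap above 1.4 rad and value of joint pressure_pin above 0.012 m and value of joint pump below 0.003 m and angle between air_tank's own z axis and vertical below 0.05 rad and linear speed of air_tank below 0.02 m/s); the robot touches nothing.
It fails at once if the red pressure pin is touched (contact force between any of the arm, the fingers and pin_stem above 0.5 N).
It fails at once if the air tank is lifted, tipped or shoved away (more than 40 mm) (height (world z) of air_tank above 0.012 m or angle between air_tank's own z axis and vertical above 0.15 rad or distance of air_tank from where it was at the start of the episode above 0.04 m).
It fails at once if a bystander is moved (more than 20 mm) (distance of any of airbrush, sweet_jar, pastille_tin, ballotin_b, card_block from where it was at the start of the episode above 0.02 m).
It also fails if it takes over 51 s, if anything falls off the work surface, if the arm or the gripper's body presses on something with over 40 N, if the wrist force passes 120 N, or if a joint passes its speed limit or range.

## Working session

There is one attempt and no reset: what is moved stays moved. The work goes in short steps, Python scripts to look and compute and a tool call to move; the robot and the scene stay as the last step left them, time stands still between calls to the robot, and variables do not carry over. Pictures are saved under pics/ and viewed, and the job is handed in when it is done.

Besides the shell and the picture viewer there is one more tool, called after ">>>" in YAML: its name, and indented under it one key for each argument. move_arm: Moves the arm, as the interface text tells. Its arguments: {"type":"object","properties":{"series":{"type":"array","items":{"type":"array","items":{"type":"number"}}},"claw":{"type":"number"},"newtons":{"type":"number"}},"required":["series"]}

```bash
mkdir -p pics
cat > h.py <<'E'
import numpy as np, cv2, pickle
from bench import read_state, imaging, r
def snap(n,tag):
    c=imaging.get_calibration(n); p,d=imaging.camera(n)
    cv2.imwrite(f'pics/{tag}.png',cv2.cvtColor(p,cv2.COLOR_RGB2BGR)); pickle.dump((c,p,d),open(f'{tag}.pkl','wb')); return c,p,d
def ray(c,u,v):
    K=np.array(c['camera_matrix']); q=cv2.undistortPoints(np.array([[[u,v]]],float),K,np.array([0,0,0,0,0.]))[0,0]
    # drawn = s*(1+k1 s^2)
    s=q.copy()
    for _ in range(30): s=q/(1+c['k1']*(s@s))
    return s
def atz(c,u,v,z):
    s=ray(c,u,v); R=np.array(c['R']);t=np.array(c['t']); o=-R.T@t; d=R.T@np.array([s[0],s[1],1]); return o+d*(z-o[2])/d[2]
def atd(c,d,u,v):
    s=ray(c,u,v); R=np.array(c['R']);t=np.array(c['t']); z=d[int(v),int(u)]; return R.T@(np.array([s[0],s[1],1])*z-t)
def cloud(c,d):
    v,u=np.mgrid[0:384,0:512]; K=np.array(c['camera_matrix']); q=np.stack([(u-K[0,2])/K[0,0],(v-K[1,2])/K[1,1]],-1); s=q.copy()
    for _ in range(30): s=q/(1+c['k1']*(s**2).sum(-1,keepdims=True))
    P=np.concatenate([s*d[...,None],d[...,None]],-1)-np.array(c['t']); return P@np.array(c['R'])
E
python3 - <<'E'
from h import *
snap('scene','s0');snap('top','t0')
s=read_state();print(s['time'],s['ee_pos'],s['eef_rot'],s['width'],s['ft_force'])
E
```

```text
0.1 [ 0.25003559 -0.57241996  0.22183079] [ 9.78876645e-01  2.04450709e-01 -1.52601050e-04 -6.30881346e-04] 0.08709503445251708 [0.34072194 0.44263983 0.58152041]
```

View pics/s0.png

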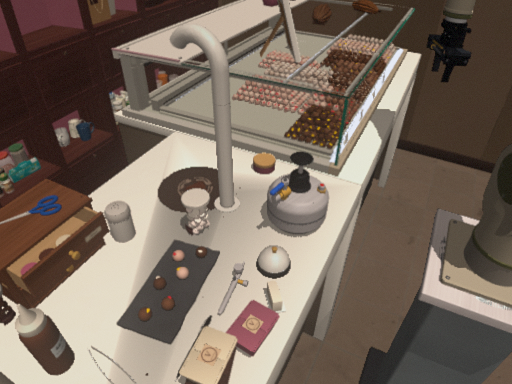

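View pics/t0.png

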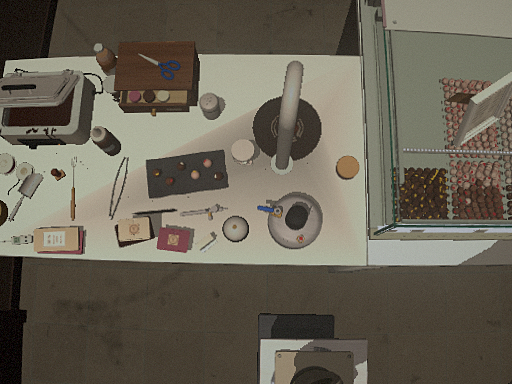

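Run:
```python
from h import *
c,p,d=pickle.load(open('t0.pkl','rb'))
print(c['R'],c['t'],c['camera_matrix'],c['k1'])
P=cloud(c,d)
for uv in [(297,214),(263,209),(278,209),(301,238),(310,240),(320,220),(286,160),(347,166),(235,228),(243,152),(375,230),(365,245),(290,262),(340,262),(385,100),(292,70)]: print(uv,P[uv[1],uv[0]].round(3))
im=cv2.imread('pics/t0.png')[150:270,220:380]; cv2.imwrite('pics/t0c.png',cv2.resize(im,None,fx=5,fy=5,interpolation=cv2.INTER_CUBIC))
im=cv2.imread('pics/s0.png')[140:290,210:350]; cv2.imwrite('pics/s0c.png',cv2.resize(im,None,fx=4,fy=4,interpolation=cv2.INTER_CUBIC))
```

```text
[[ 0.02051463 -0.99955658 -0.02158238]
 [-0.98056939 -0.01590314 -0.1955269 ]
 [ 0.19509697  0.02517419 -0.98046083]] [0.16959391 0.58488117 1.32061579] [[466.59427977   0.         255.54696158]
 [  0.         466.59427977 190.13116924]
 [  0.           0.           1.        ]] -0.17049444011278195
(297, 214) [0.492 0.066 0.194]
(263, 209) [0.51  0.156 0.156]
(278, 209) [0.511 0.116 0.156]
(301, 238) [0.436 0.05  0.125]
(310, 240) [0.434 0.022 0.093]
(320, 220) [ 0.492 -0.006  0.09 ]
(286, 160) [0.662 0.093 0.109]
(347, 166) [ 0.668 -0.098  0.029]
(235, 228) [0.468 0.238 0.061]
(243, 152) [0.685 0.218 0.106]
(375, 230) [ 0.472 -0.179  0.029]
(365, 245) [ 0.429 -0.155 -0.003]
(290, 262) [0.375 0.074 0.009]
(340, 262) [ 0.377 -0.077  0.001]
(385, 100) [ 0.878 -0.22   0.053]
(292, 70) [0.776 0.095 0.459]
```

View pics/t0c.png

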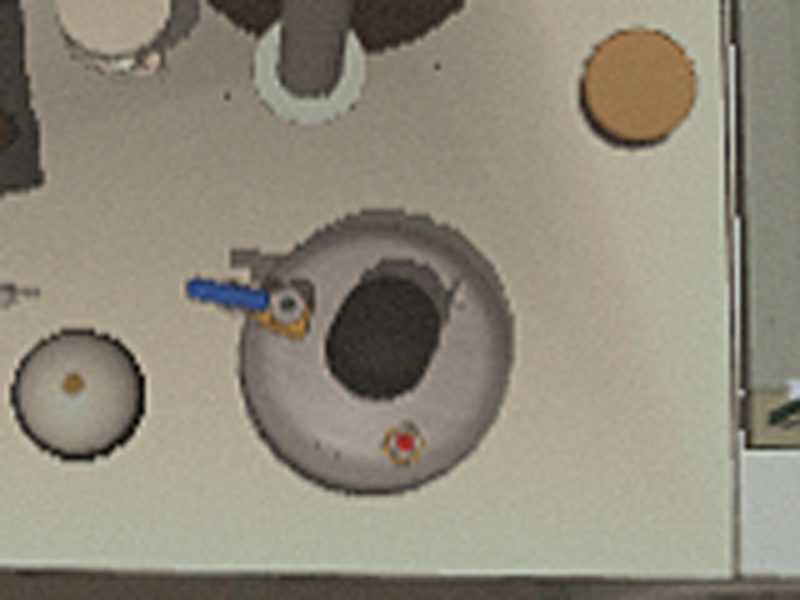

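View pics/s0c.png

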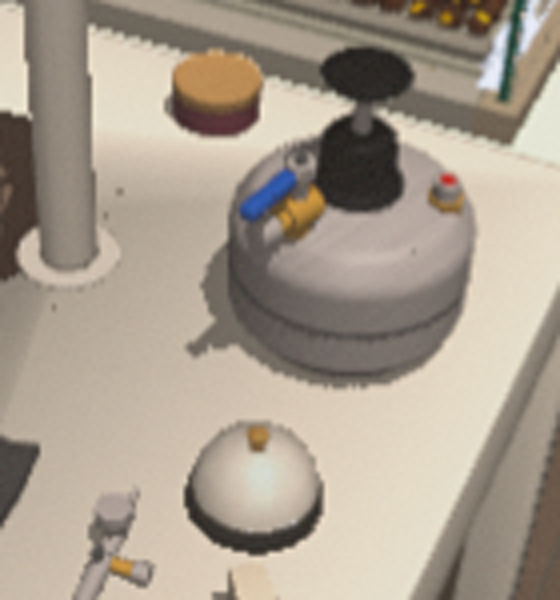

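Run:
```python
from h import *
c,p,d=pickle.load(open('t0.pkl','rb'))
piv=atz(c,277.7,210.4,.155); tip=atz(c,257.3,207.6,.1545); pin=atz(c,300.6,238,.121)
pt=atz(c,296.6,217.2,.195)
# fit of button from cloud
P=cloud(c,d).reshape(-1,3); m=(P[:,2]>.185)&(P[:,2]<.21)&(abs(P[:,0]-.49)<.06)&(abs(P[:,1]-.06)<.06)
B=P[m];print('button',B.mean(0),np.ptp(B,axis=0),len(B))
print(piv,tip,pin,pt); print('handle yaw',np.degrees(np.arctan2(tip[1]-piv[1],tip[0]-piv[0])),np.hypot(*(tip-piv)[:2]))
# fit tank pose from pivot,pin,pump
A=np.array([[0,55],[-47,-30],[0,0]])/1e3;W=np.array([piv[:2],pin[:2],pt[:2]])
a=A-A.mean(0);w=W-W.mean(0);th=np.arctan2((a[:,0]*w[:,1]-a[:,1]*w[:,0]).sum(),(a*w).sum())
R=np.array([[np.cos(th),-np.sin(th)],[np.sin(th),np.cos(th)]]);T=W.mean(0)-R@A.mean(0)
print('yaw',np.degrees(th),'pos',T,'res',(A@R.T+T-W).round(4))
c2,p2,d2=pickle.load(open('s0.pkl','rb'))
for z,u,v,n in [(.195,210+367/4,140+73/4,'pump'),(.155,210+301/4,140+160/4,'piv'),(.121,210+448/4,140+181/4,'pin'),(.149,210+245/4,140+210/4,'tip')]:
    print(n,atz(c2,u,v,z).round(4))
Q=cloud(c2,d2).reshape(-1,3); m=(Q[:,2]>.187)&(Q[:,2]<.21)&(abs(Q[:,0]-.49)<.06)&(abs(Q[:,1]-.06)<.06);print('button scene',Q[m].mean(0),np.ptp(Q[m],axis=0))
# obstacle heights around: region grid
m=(P[:,2]>.03)&(P[:,0]>.3)&(P[:,0]<.75)&(P[:,1]>-.3)&(P[:,1]<.35)
g={}
for x,y,z in P[m]: k=(round(x/.05),round(y/.05)); g[k]=max(g.get(k,0),z)
for i in range(15,5,-1): print(f'{i*.05:.2f}',' '.join(f"{g.get((i,j),0)*1000:4.0f}" for j in range(7,-7,-1)))
```

```text
button [0.4888043  0.06594863 0.19362568] [0.05353775 0.05324353 0.01434587] 346
[0.50735051 0.11634201 0.155     ] [0.5142261 0.172098  0.1545   ] [0.43625677 0.05112713 0.121     ] [0.48385236 0.06730933 0.195     ]
handle yaw 82.97002095067732 0.05617832320202168
yaw -19.044154623290353 pos [0.48790993 0.06527028] res [[-0.0015  0.0009]
 [-0.0026  0.0011]
 [ 0.0041 -0.002 ]]
pump [0.4886 0.0763 0.195 ]
piv [0.5081 0.121  0.155 ]
pin [0.437  0.0564 0.121 ]
tip [0.52   0.1707 0.149 ]
button scene [0.49019697 0.0735959  0.19251613] [0.05466876 0.05532139 0.00886372]
0.75    0    0  100  103    0  469  456    0    0    0  254  262   50   42
0.70   35    0  114  113    0  464    0    0   39   42  260  263   51   42
0.65   38   36  114  112    0  427    0    0   43   44  257  262  254  248
0.60    0    0    0    0    0    0    0    0    0    0  261  262  115  131
0.55    0   40    0    0   96  111  111  110    0    0  257  263  112  134
0.50    0   39   59   47  160  199  200  111    0    0  259  262  250   95
0.45   45   44   62   50  104  198  201  108    0    0  243  262  262  262
0.40   46   40    0    0    0   97  103    0    0    0    0    0    0    0
0.35    0    0    0    0    0    0    0    0    0    0    0    0    0    0
0.30    0    0    0    0 1413    0    0    0    0    0    0    0    0    0
```

>>> move_arm:
  series:
    - [0, 0, -0.05, 0]
    - [0, 0, -0.1, 0]
    - [0, 0, -0.15, 0]
    - [0, 0, -0.19, 0]
    - [0.03, -0.03, -0.2, 0]
    - [0.06, -0.06, -0.2, 0]
    - [0.09, -0.09, -0.2, 0]
    - [0.12, -0.12, -0.2, 0]
    - [0.15, -0.15, -0.2, 0]
    - [0.18, -0.18, -0.2, 0]
    - [0.21, -0.21, -0.2, 0]
    - [0.24, -0.24, -0.2, 0]
    - [0.27, -0.27, -0.2, 0]
    - [0.3, -0.3, -0.2, 0]
    - [0.33, -0.33, -0.2, 0]
    - [0.36, -0.36, -0.2, 0]
    - [0.39, -0.39, -0.2, 0]
    - [0.42, -0.42, -0.2, 0]
    - [0.45, -0.45, -0.2, 0]
    - [0.45, -0.45, -0.2, 0]
  claw: -1
  newtons: 10

```text
time: 2.1
ee_pos: [0.4828, 0.0257, 0.4221]
eef_rot: [0.978, 0.209, -0.0, -0.001]
ft_force: [0.8, -1.0, 0.2]
width: 0.0002
```

>>> move_arm:
  series:
    - [0.03, -0.03, 0.03, 0.13]
    - [0.06, -0.06, 0.06, 0.26]
    - [0.09, -0.09, 0.09, 0.39]
    - [0.1, -0.1, 0.12, 0.52]
    - [0.1, -0.1, 0.12, 0.54]
    - [0.1, -0.1, 0.12, 0.54]
    - [0.1, -0.1, 0.12, 0.54]

```text
time: 2.8
ee_pos: [0.5346, 0.1503, 0.3038]
eef_rot: [0.998, -0.064, 0.001, 0.0]
ft_force: [0.2, 0.4, -0.2]
width: 0.0008
```

Run:
```python
from h import *
snap('wrist','w1'); snap('scene','s1')
s=read_state();print(s['time'],s['ee_pos'],s['eef_rot'])
a=cv2.imread('pics/w1.png'); b=cv2.imread('pics/s1.png')[100:290,180:380]
cv2.imwrite('pics/s1c.png',cv2.resize(b,None,fx=3,fy=3)); cv2.imwrite('pics/w1b.png',cv2.resize(a,None,fx=1.5,fy=1.5))
```

```text
2.9 [0.53467032 0.1503344  0.30400014] [ 9.97925697e-01 -6.43653172e-02  1.18610952e-03  3.79595419e-05]
```

View pics/w1b.png

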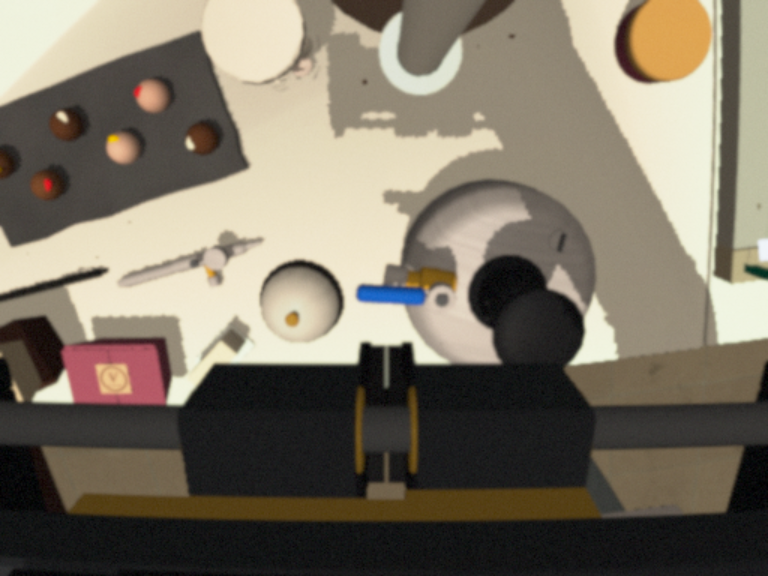

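View pics/s1c.png

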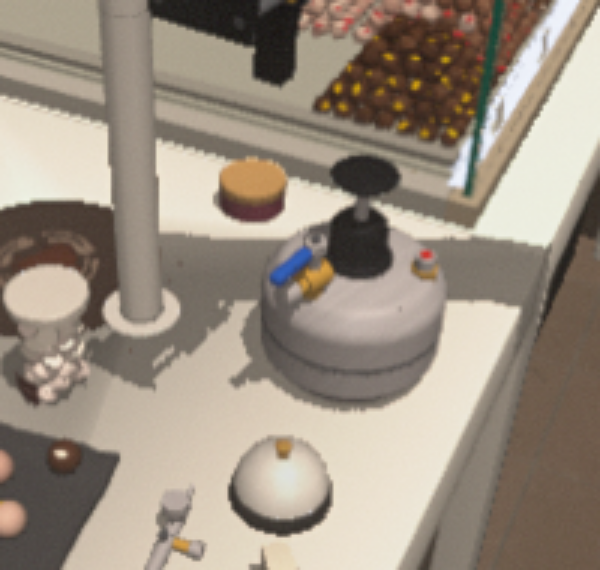

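Run:
```python
from h import *
c,p,d=pickle.load(open('w1.pkl','rb'))
print('piv',atz(c,441/1.5,297/1.5,.155),'tip',atz(c,359/1.5,293/1.5,.1545),'pump',atz(c,539/1.5,331/1.5,.195))
P=cloud(c,d);Q=P.reshape(-1,3);m=(Q[:,2]>.187)&(Q[:,2]<.205)&(abs(Q[:,0]-.49)<.06)&(abs(Q[:,1]-.06)<.06);print(Q[m].mean(0),np.ptp(Q[m],axis=0))
b=p[...,2].astype(int)-p[...,0]; m=(b>60)&(P[...,2]>.14)&(P[...,2]<.17); B=P[m]; print('blue',B.mean(0),B.min(0),B.max(0)); x=B[:,:2]-B[:,:2].mean(0); print(np.linalg.svd(x,full_matrices=False)[2][0])
m=(P[...,2]>.25)&(P[...,2]<.33); F=P[m]; print('finger',F.min(0),F.max(0))
m=(abs(P[...,2]-.305)<.01); F=P[m]; print('tip',F.min(0),F.max(0))
```

```text
piv [0.51058561 0.11674146 0.155     ] tip [0.51993285 0.1691336  0.1545    ] pump [0.49566596 0.0650467  0.195     ]
[0.49700575 0.06534853 0.1945549 ] [0.05136142 0.05488124 0.00914966]
blue [0.51637464 0.14918099 0.15477715] [0.50827021 0.12797011 0.15034937] [0.52356085 0.17093012 0.15760234]
[-0.18925516 -0.98192794]
finger [0.53196183 0.13916622 0.30382464] [0.54740064 0.15726523 0.32997441]
tip [0.54317956 0.13916622 0.30382464] [0.54736422 0.15726523 0.31495316]
```

>>> move_arm:
  series:
    - [0.009, -0.011, 0.04, 0]
    - [0.009, -0.011, 0.08, 0]
    - [0.009, -0.011, 0.11, 0]
    - [0.009, -0.011, 0.13, 0]
    - [0.009, -0.011, 0.145, 0]
    - [0.009, -0.011, 0.155, 0]
    - [0.009, -0.011, 0.164, 0]
    - [0.009, -0.011, 0.164, 0]
    - [0.009, -0.011, 0.164, 0]

```text
time: 3.8
ee_pos: [0.5448, 0.1613, 0.1392]
eef_rot: [0.998, -0.064, 0.0, -0.0]
ft_force: [0.9, 0.1, 0.1]
width: 0.0004
```

Run:
```python
from h import *
snap('wrist','w2'); snap('scene','s2')
s=read_state();print(s['time'],s['ee_pos'],s['eef_rot'],s['ft_force'])
a=cv2.imread('pics/w2.png')[130:330,120:400]; b=cv2.imread('pics/s2.png')[100:250,210:370]
cv2.imwrite('pics/s2c.png',cv2.resize(b,None,fx=4,fy=4)); cv2.imwrite('pics/w2b.png',cv2.resize(a,None,fx=2.5,fy=2.5))
```

```text
3.9 [0.54486893 0.16135683 0.13940426] [ 9.97946434e-01 -6.40504816e-02  6.52266290e-04 -1.55658480e-04] [0.13650189 0.5552266  0.07089437]
```

View pics/w2b.png

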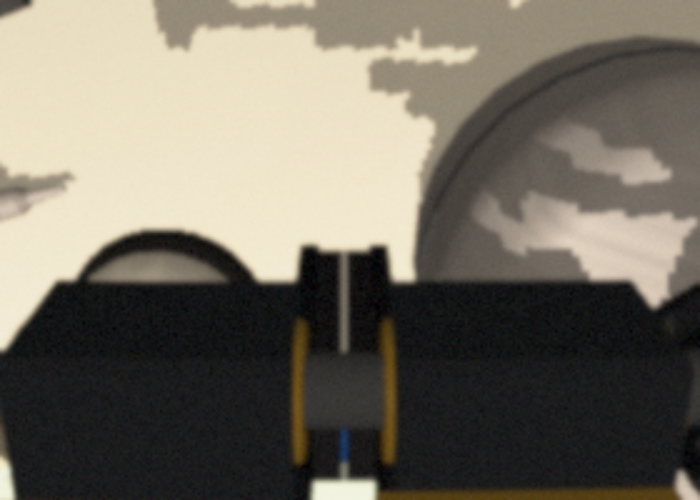

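View pics/s2c.png

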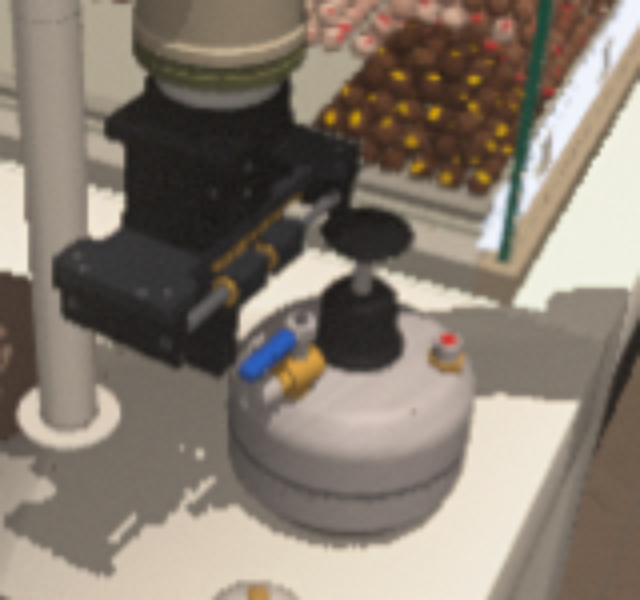

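Run:
```python
import numpy as np
piv=np.array([.5085,.118]); C0=np.array([.5448,.1613]); yaw=2*np.arctan2(-.064,.998)
u=lambda a:np.array([np.cos(a),np.sin(a)])
for k,ph in enumerate(np.arange(80,163.1,4)):
    f=np.radians(ph); C=piv+.043*u(f)+.017*u(f-np.pi/2); D=C-C0
    ty=np.array([np.sin(yaw),-np.cos(yaw)])
    print(ph,[round(float(D@u(yaw)),3),round(float(D@ty),3),0,round(-np.radians(ph-83),2)],C.round(3))
```

```text
80.0 [-0.011, 0.005, 0, np.float64(0.05)] [0.533 0.157]
84.0 [-0.014, 0.004, 0, np.float64(-0.02)] [0.53  0.159]
88.0 [-0.018, 0.003, 0, np.float64(-0.09)] [0.527 0.16 ]
92.0 [-0.021, 0.002, 0, np.float64(-0.16)] [0.524 0.162]
96.0 [-0.024, 0.002, 0, np.float64(-0.23)] [0.521 0.163]
100.0 [-0.027, 0.001, 0, np.float64(-0.3)] [0.518 0.163]
104.0 [-0.03, 0.001, 0, np.float64(-0.37)] [0.515 0.164]
108.0 [-0.034, 0.001, 0, np.float64(-0.44)] [0.511 0.164]
112.0 [-0.037, 0.002, 0, np.float64(-0.51)] [0.508 0.164]
116.0 [-0.04, 0.002, 0, np.float64(-0.58)] [0.505 0.164]
120.0 [-0.043, 0.003, 0, np.float64(-0.65)] [0.502 0.164]
124.0 [-0.046, 0.004, 0, np.float64(-0.72)] [0.499 0.163]
128.0 [-0.049, 0.005, 0, np.float64(-0.79)] [0.495 0.162]
132.0 [-0.052, 0.007, 0, np.float64(-0.86)] [0.492 0.161]
136.0 [-0.055, 0.008, 0, np.float64(-0.93)] [0.489 0.16 ]
140.0 [-0.057, 0.01, 0, np.float64(-0.99)] [0.486 0.159]
144.0 [-0.06, 0.012, 0, np.float64(-1.06)] [0.484 0.157]
148.0 [-0.062, 0.014, 0, np.float64(-1.13)] [0.481 0.155]
152.0 [-0.065, 0.017, 0, np.float64(-1.2)] [0.479 0.153]
156.0 [-0.067, 0.019, 0, np.float64(-1.27)] [0.476 0.151]
160.0 [-0.069, 0.022, 0, np.float64(-1.34)] [0.474 0.149]
```

>>> move_arm:
  series:
    - [-0.005, 0.003, 0, 0.02]
    - [-0.011, 0.005, 0, 0.02]
    - [-0.014, 0.004, 0, -0.02]
    - [-0.018, 0.003, 0, -0.09]
    - [-0.021, 0.002, 0, -0.16]
    - [-0.024, 0.002, 0, -0.23]
    - [-0.027, 0.001, 0, -0.3]
    - [-0.03, 0.001, 0, -0.37]
    - [-0.034, 0.001, 0, -0.44]
    - [-0.037, 0.002, 0, -0.51]
    - [-0.04, 0.002, 0, -0.58]
    - [-0.043, 0.003, 0, -0.65]

```text
time: 5.1
ee_pos: [0.5011, 0.1638, 0.1389]
eef_rot: [0.966, 0.259, 0.001, 0.0]
ft_force: [1.1, 0.3, -0.7]
width: 0.0005
```

Run:
```python
from h import *
snap('scene','s3')
s=read_state();print(s['time'],s['ee_pos'],s['eef_rot'],s['ft_force'])
b=cv2.imread('pics/s3.png')[100:250,210:370]
cv2.imwrite('pics/s3c.png',cv2.resize(b,None,fx=4,fy=4))
```

```text
5.15 [0.50073656 0.16370243 0.13882434] [9.65203339e-01 2.61500179e-01 3.23195483e-04 2.58270839e-04] [0.14566961 0.13920572 0.64506451]
```

View pics/s3c.png

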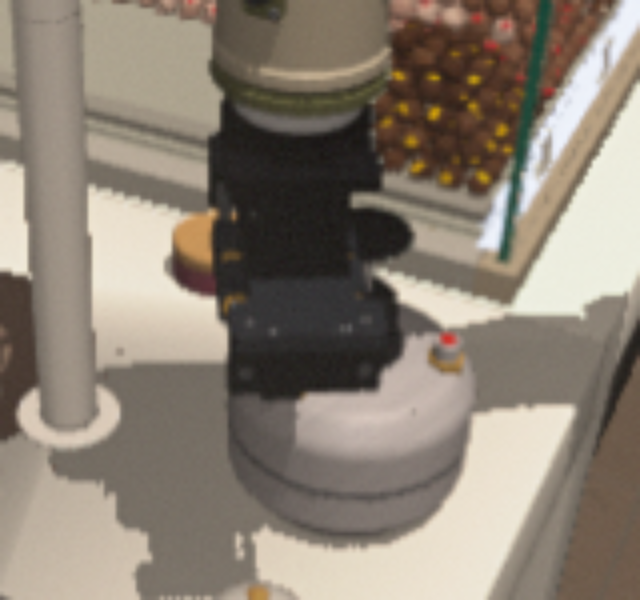

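Run:
```python
import numpy as np
piv=np.array([.5085,.118]); C0=np.array([.5015,.1638]); yaw=np.radians(29.9)
u=lambda a:np.array([np.cos(a),np.sin(a)])
for k,ph in enumerate(np.arange(124,163.1,4)):
    f=np.radians(ph); C=piv+.043*u(f)+.017*u(f-np.pi/2); D=C-C0
    ty=np.array([np.sin(yaw),-np.cos(yaw)])
    print(ph,[round(float(D@u(yaw)),3),round(float(D@ty),3),0,round(-np.radians(ph-120),2)],C.round(3))
```

```text
124.0 [-0.003, -0.001, 0, np.float64(-0.07)] [0.499 0.163]
128.0 [-0.006, -0.002, 0, np.float64(-0.14)] [0.495 0.162]
132.0 [-0.009, -0.002, 0, np.float64(-0.21)] [0.492 0.161]
136.0 [-0.012, -0.003, 0, np.float64(-0.28)] [0.489 0.16 ]
140.0 [-0.016, -0.003, 0, np.float64(-0.35)] [0.486 0.159]
144.0 [-0.019, -0.003, 0, np.float64(-0.42)] [0.484 0.157]
148.0 [-0.022, -0.003, 0, np.float64(-0.49)] [0.481 0.155]
152.0 [-0.025, -0.002, 0, np.float64(-0.56)] [0.479 0.153]
156.0 [-0.028, -0.002, 0, np.float64(-0.63)] [0.476 0.151]
160.0 [-0.031, -0.001, 0, np.float64(-0.7)] [0.474 0.149]
```

>>> move_arm:
  series:
    - [-0.003, -0.001, 0, -0.07]
    - [-0.006, -0.002, 0, -0.14]
    - [-0.009, -0.002, 0, -0.21]
    - [-0.012, -0.003, 0, -0.28]
    - [-0.016, -0.003, 0, -0.35]
    - [-0.019, -0.003, 0, -0.42]
    - [-0.022, -0.003, 0, -0.49]
    - [-0.025, -0.002, 0, -0.56]
    - [-0.028, -0.002, 0, -0.63]
    - [-0.028, -0.002, 0, -0.63]

```text
time: 6.15
ee_pos: [0.4757, 0.1511, 0.1386]
eef_rot: [0.839, 0.544, -0.0, 0.0]
ft_force: [0.5, 0.1, -0.5]
width: 0.0002
```

Run:
```python
from h import *
snap('scene','s4'); snap('top','t4'); snap('wrist','w4')
s=read_state();print(s['time'],s['ee_pos'],s['eef_rot'],s['ft_force'])
b=cv2.imread('pics/s4.png')[100:250,210:370]; a=cv2.imread('pics/t4.png')[150:270,220:380]
cv2.imwrite('pics/s4c.png',cv2.resize(np.hstack([b[:120],a]),None,fx=2.5,fy=2.5))
```

```text
6.3 [0.47602309 0.1513451  0.13855707] [ 8.39417667e-01  5.43486831e-01 -6.71256708e-05  1.99888730e-04] [ 0.5232473   0.08279972 -0.43544861]
```

View pics/s4c.png

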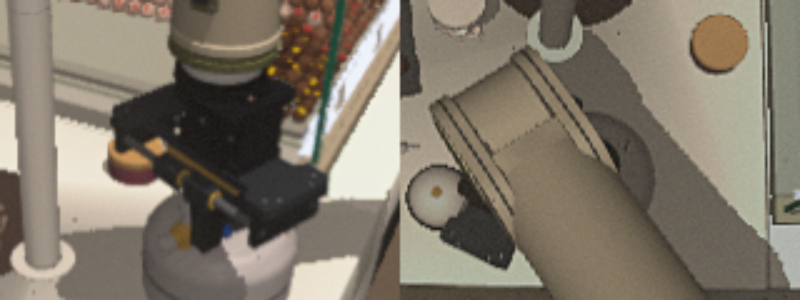

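View pics/w4.png

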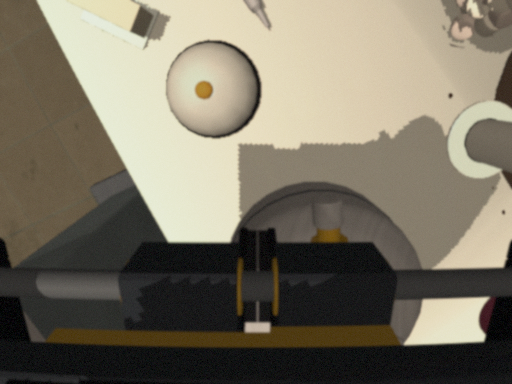

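>>> move_arm:
  series:
    - [-0.002, 0, 0, -0.03]
    - [-0.004, 0, 0, -0.07]
    - [-0.004, 0, 0, -0.07]

```text
time: 6.6
ee_pos: [0.4744, 0.1479, 0.1385]
eef_rot: [0.819, 0.573, 0.0, -0.0]
ft_force: [-0.2, 1.0, 0.3]
width: 0.0009
```

>>> move_arm:
  series:
    - [-0.002, 0, 0, 0]
    - [-0.002, 0, 0, 0]

```text
time: 6.8
ee_pos: [0.4738, 0.1466, 0.1386]
eef_rot: [0.819, 0.573, 0.0, -0.0]
ft_force: [0.2, 4.5, -0.8]
width: 0.0006
```

>>> move_arm:
  series:
    - [0.008, 0, 0, 0]
    - [0.018, 0, 0, 0]
    - [0.018, 0, -0.03, 0]
    - [0.018, 0, -0.07, 0]
    - [0.018, 0, -0.11, 0]
    - [0.018, 0, -0.14, 0]
    - [0.018, 0, -0.16, 0]
    - [0.018, 0, -0.16, 0]

```text
time: 7.6
ee_pos: [0.4812, 0.1639, 0.3012]
eef_rot: [0.819, 0.574, 0.002, 0.001]
ft_force: [0.4, -1.2, -0.7]
width: 0.0001
```

Run:
```python
from h import *
snap('scene','s5'); snap('wrist','w5')
s=read_state();print(s['time'],s['ee_pos'],s['eef_rot'],s['ft_force'])
b=cv2.imread('pics/s5.png')[100:250,210:370]
cv2.imwrite('pics/s5c.png',cv2.resize(b,None,fx=4,fy=4))
```

```text
7.7 [0.48009213 0.16310636 0.29826454] [ 8.19160638e-01  5.73564147e-01 -3.11513277e-05  1.29571865e-04] [ 0.19539216  0.16943451 -0.39830261]
```

View pics/s5c.png

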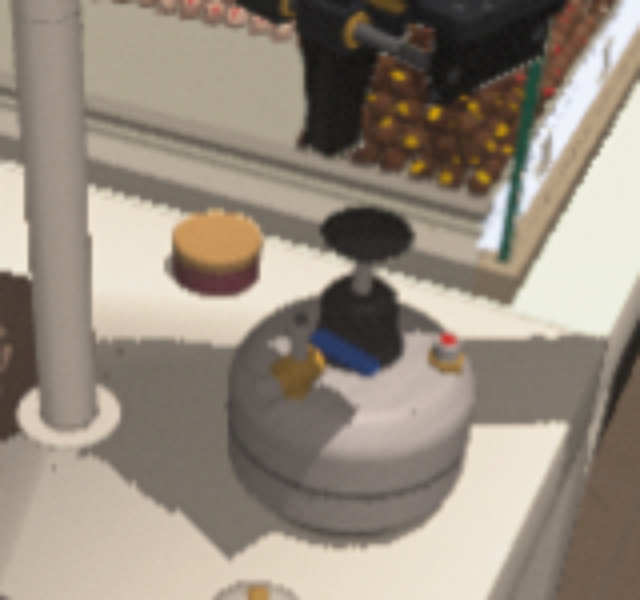

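View pics/w5.png

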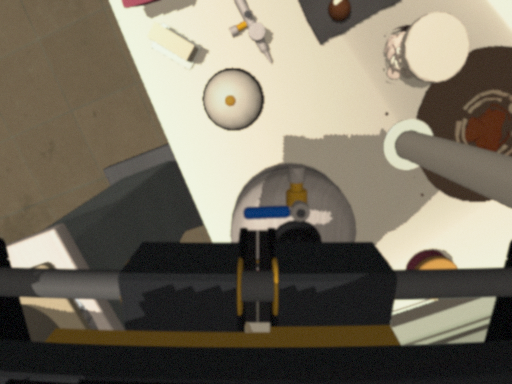

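Run:
```python
from h import *
c,p,d=pickle.load(open('w5.pkl','rb')); P=cloud(c,d)
b=p[...,2].astype(int)-p[...,0]; m=(b>60)&(P[...,2]>.14)&(P[...,2]<.17); B=P[m]; x=B[:,:2]-B[:,:2].mean(0); w=np.linalg.svd(x,full_matrices=False)[2][0]; print(B.mean(0),w,np.degrees(np.arctan2(w[1],w[0])))
print('piv',atz(c,301,211,.155)); 
a=atz(c,297,168,.127);e=atz(c,297,190,.127);q=a-e;print(a,e,'pipe yaw',np.degrees(np.arctan2(q[1],q[0])))
```

```text
[0.47888969 0.1284137  0.15480725] [-0.95432383  0.29877421] 162.6160058457582
piv [0.51028757 0.11798989 0.155     ]
[0.52104315 0.15292209 0.127     ] [0.51376076 0.13069584 0.127     ] pipe yaw 71.85873229710597
```

>>> move_arm:
  series:
    - [-0.04, 0.02, 0, 0]
    - [-0.08, 0.04, 0, 0]
    - [-0.087, 0.045, 0.03, 0]
    - [-0.087, 0.045, 0.06, 0]
    - [-0.087, 0.045, 0.08, 0]
    - [-0.087, 0.045, 0.093, 0]
    - [-0.087, 0.045, 0.093, 0]

```text
time: 8.4
ee_pos: [0.4913, 0.0657, 0.2035]
eef_rot: [0.819, 0.574, -0.001, -0.001]
ft_force: [-0.4, -0.2, -0.4]
width: 0.0004
```

Run:
```python
from h import *
snap('scene','s6')
s=read_state();print(s['time'],s['ee_pos'],s['eef_rot'],s['ft_force'])
b=cv2.imread('pics/s6.png')[100:250,210:370]
cv2.imwrite('pics/s6c.png',cv2.resize(b,None,fx=4,fy=4))
```

```text
8.45 [0.49204083 0.06590989 0.20493746] [ 8.18982270e-01  5.73818231e-01 -5.90634900e-04 -5.74118024e-04] [0.11620597 0.43200381 0.23943485]
```

View pics/s6c.png

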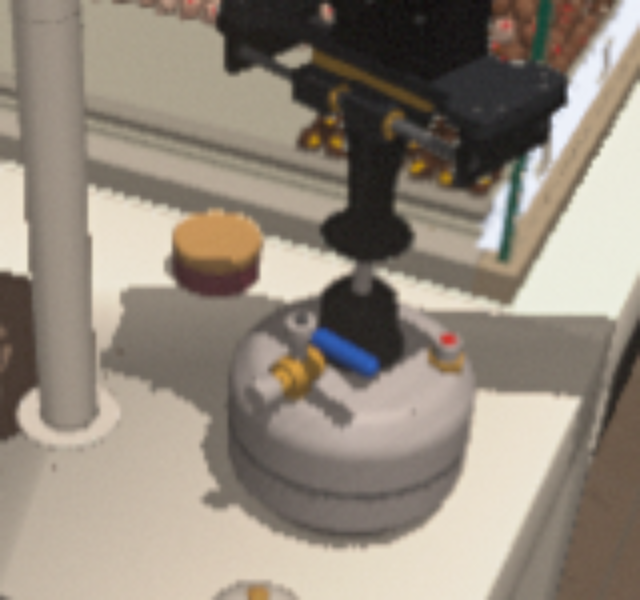

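Centred over the button (365,235), tap shut. One test stroke, with a look at the force at the bottom.

>>> move_arm:
  series:
    - [0, 0, 0.008, 0]
    - [0, 0, 0.014, 0]
    - [0, 0, 0.019, 0]
    - [0, 0, 0.022, 0]
    - [0, 0, 0.024, 0]
    - [0, 0, 0.024, 0]

```text
time: 9.05
ee_pos: [0.4932, 0.066, 0.1824]
eef_rot: [0.819, 0.574, 0.001, 0.001]
ft_force: [-1.2, 0.2, 7.0]
width: 0.0005
```

>>> move_arm:
  series:
    - [0, 0, 0.002, 0]
    - [0, 0, 0.003, 0]
    - [0, 0, 0.003, 0]

```text
time: 9.35
ee_pos: [0.4933, 0.066, 0.1802]
eef_rot: [0.819, 0.574, 0.001, 0.001]
ft_force: [-4.9, -0.7, 16.6]
width: 0.0002
```

>>> move_arm:
  series:
    - [0, 0, -0.012, 0]
    - [0, 0, -0.024, 0]
    - [0, 0, -0.024, 0]
    - [0, 0, -0.024, 0]
    - [0, 0, -0.012, 0]
    - [0, 0, -0.003, 0]
    - [0, 0, 0, 0]
    - [0, 0, 0, 0]
    - [0, 0, -0.012, 0]
    - [0, 0, -0.024, 0]
    - [0, 0, -0.024, 0]
    - [0, 0, -0.024, 0]
    - [0, 0, -0.012, 0]
    - [0, 0, -0.003, 0]
    - [0, 0, 0, 0]
    - [0, 0, 0, 0]

```text
time: 10.95
ee_pos: [0.4932, 0.0659, 0.18]
eef_rot: [0.819, 0.574, 0.0, 0.001]
ft_force: [-9.1, -2.2, 30.9]
width: 0.0004
```

>>> move_arm:
  series:
    - [0, 0, -0.012, 0]
    - [0, 0, -0.024, 0]
    - [0, 0, -0.024, 0]
    - [0, 0, -0.024, 0]

```text
time: 11.35
ee_pos: [0.4921, 0.0655, 0.2017]
eef_rot: [0.819, 0.574, -0.0, -0.0]
ft_force: [-0.4, -0.0, 0.0]
width: 0.0001
```

Run:
```python
from h import *
snap('scene','s7')
s=read_state();print(s['time'],s['ee_pos'],s['eef_rot'],s['ft_force'])
b=cv2.imread('pics/s7.png')[100:250,210:370]
cv2.imwrite('pics/s7c.png',cv2.resize(b,None,fx=4,fy=4))
```

```text
11.4 [0.49198624 0.06549454 0.20158691] [ 8.19174653e-01  5.73543836e-01 -5.40810010e-04 -2.54012325e-04] [ 0.33622328 -0.36181757 -0.57752278]
```

View pics/s7c.png

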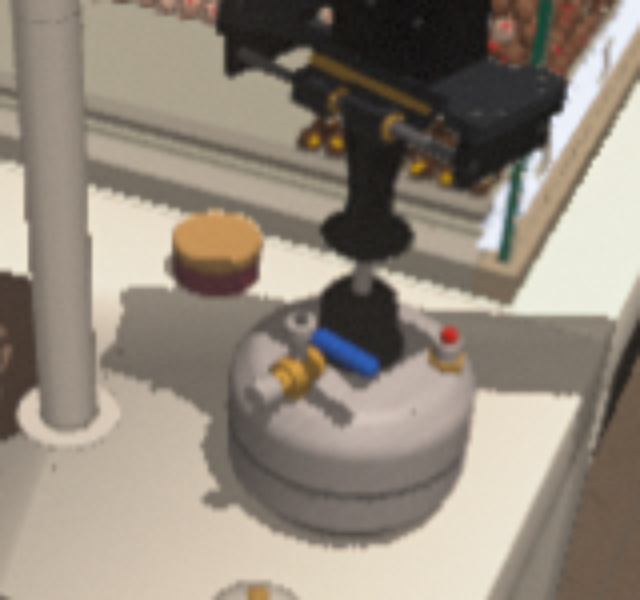

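Pin has started rising (450,335). Two or three more strokes, slightly gentler at the bottom.

>>> move_arm:
  series:
    - [0, 0, 0.012, 0]
    - [0, 0, 0.02, 0]
    - [0, 0, 0.023, 0]
    - [0, 0, 0.023, 0]
    - [0, 0, 0.012, 0]
    - [0, 0, 0, 0]
    - [0, 0, 0, 0]
    - [0, 0, 0, 0]
    - [0, 0, 0.012, 0]
    - [0, 0, 0.02, 0]
    - [0, 0, 0.023, 0]
    - [0, 0, 0.023, 0]
    - [0, 0, 0.012, 0]
    - [0, 0, 0, 0]
    - [0, 0, 0, 0]
    - [0, 0, 0, 0]

```text
time: 13.0
ee_pos: [0.4921, 0.0655, 0.2019]
eef_rot: [0.819, 0.574, -0.0, -0.0]
ft_force: [0.0, 0.1, -0.2]
width: 0.0006
```

Run:
```python
from h import *
snap('scene','s8')
s=read_state();print(s['time'],s['ee_pos'],s['eef_rot'],s['ft_force'])
b=cv2.imread('pics/s8.png')[100:250,210:370]
cv2.imwrite('pics/s8c.png',cv2.resize(b,None,fx=4,fy=4))
```

```text
13.05 [0.49204598 0.06550018 0.20176195] [ 8.19183926e-01  5.73530686e-01 -4.70497948e-04 -1.60824880e-04] [-1.03133732  0.22690311  0.4049416 ]
```

View pics/s8c.png

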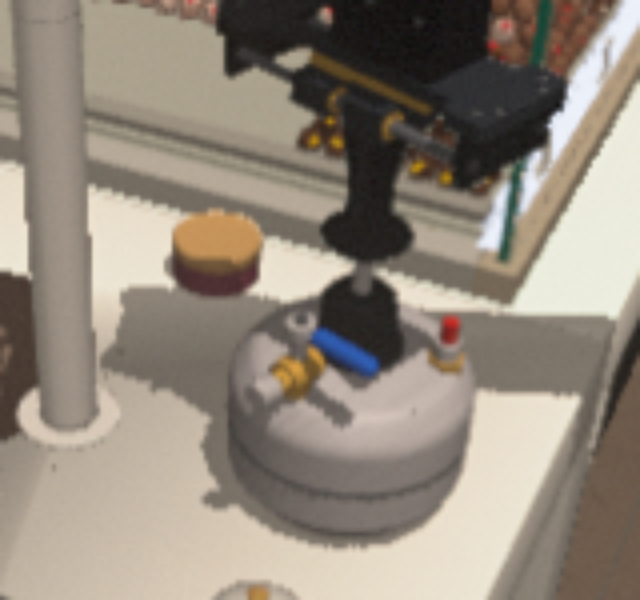

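>>> move_arm:
  series:
    - [0, 0, 0.012, 0]
    - [0, 0, 0.02, 0]
    - [0, 0, 0.023, 0]
    - [0, 0, 0.023, 0]
    - [0, 0, 0.012, 0]
    - [0, 0, 0, 0]
    - [0, 0, 0, 0]
    - [0, 0, 0, 0]
    - [0, 0, 0.012, 0]
    - [0, 0, 0.02, 0]
    - [0, 0, 0.023, 0]
    - [0, 0, 0.023, 0]
    - [0, 0, 0.012, 0]
    - [0, 0, 0, 0]
    - [0, 0, -0.04, 0]
    - [0, 0, -0.08, 0]
    - [0, 0, -0.1, 0]
    - [0, 0, -0.1, 0]

```text
time: 14.85
ee_pos: [0.4932, 0.066, 0.3047]
eef_rot: [0.819, 0.574, 0.001, 0.001]
ft_force: [0.4, -0.2, -0.4]
width: 0.001
```

Run:
```python
from h import *
c,p,d=snap('scene','s9')
s=read_state();print(s['time'],s['ee_pos'],s['ft_force'])
b=cv2.imread('pics/s9.png')[100:250,210:370]
cv2.imwrite('pics/s9c.png',cv2.resize(b,None,fx=4,fy=4))
for t in ['s0','s7','s8','s9']:
    c,p,d=pickle.load(open(t+'.pkl','rb')); q=p[165:200,310:335].astype(int); m=(q[...,0]>120)&(q[...,0]-q[...,1]>70)
    v,u=np.nonzero(m); print(t,len(v),v.min()+165,v.max()+165,u.mean()+310)
P0=cloud(*[pickle.load(open('s0.pkl','rb'))[i] for i in (0,2)]);P9=cloud(c,d)
for n,P in (('0',P0),('9',P9)):
    Q=P.reshape(-1,3);m=(Q[:,2]>.187)&(Q[:,2]<.205)&(abs(Q[:,0]-.49)<.05)&(abs(Q[:,1]-.07)<.05);print(n,Q[m].mean(0),m.sum())
```

```text
14.9 [0.4925326  0.06569363 0.30280255] [ 0.20579725  0.66403992 -1.69826149]
s0 7 184 185 321.7142857142857
s7 13 182 185 322.0769230769231
s8 18 179 185 322.3888888888889
s9 18 179 185 322.3888888888889
0 [0.49019697 0.0735959  0.19251613] 269
9 [0.49009028 0.07375661 0.19259967] 269
```

View pics/s9c.png

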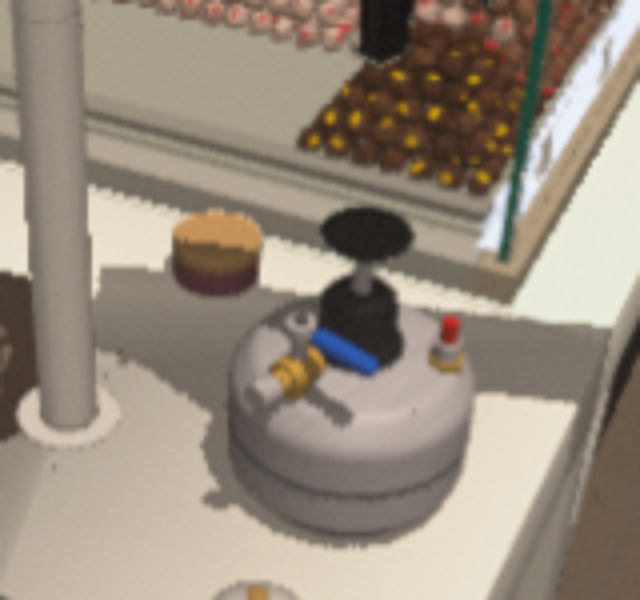

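Run:
```python
from h import *
print(r.close_job()); print(read_state()['time'])
```

```text
the job is handed in; nothing more can be done
None
the job is handed in; nothing more can be done
```

The tap is shut, the tank is pumped until the red pin stopped rising, and the button is up. I handed the job in with the arm about 10 cm clear of everything. The clock read 14.9 s at my last check.

- **Tap:** I pushed the blue handle round with closed fingertips until about 4.5 N showed it was against its stop. In the wrist image the handle stood about 91° from the outlet pipe, so it is shut. It was still shut in the last picture.
- **Pump:** I made seven strokes. The pin had started rising after three and stood further out after five. It did not move at all during the last two, so I took it as fully out. I judged this from the picture only and did not measure the height in millimetres.
- **Button and tank:** the button top was within 0.3 mm of its starting position, so the button is up and the tank had not visibly moved or tipped.
- **Bystanders:** the fingers never went near the red pin or the other things on the counter. I did not measure the bystanders' positions again at the end.
- **Disagreements:** the cameras differed by about 5–9 mm on the tank's position, so I used in-between values and felt for contact by force. The second and third strokes probably pressed a little hard, since I read 31 N at the bottom of the third. I eased off by 1 mm after that.

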